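Flip the lane's stop gate over and let the cheese portion through

TASK

Swing the blue stop gate of the portioning lane up and over by its red knob until it has fallen back and stays open on its own. Then slide the cheese portion along the lane, without lifting it out, until it lies against the blue end stop. Leave the blue mould, the timer and the other things standing around where they are.

Things in the scene. Friction and masses are not known exactly. Their poses are not given: they have to be found in the camera images.
- lane: Lane fixed to the table: green deck, top at z = 10 mm, y = -130 to +190. Origin: on the table under the lane's centre line. The lane runs along own y: the portion starts at +y and goes towards -y. Own x points across the lane to the gate's hinge side, away from the robot. Two steel rails at x = +-40, 8 thick, 72 clear between, tops at z = 24 mm. Only the gate is higher than 44 mm.
- gate (a joint): Gate angle, rad. 0: closed. Grows as it swings up and over towards lane +x, to its stop at 2.1 (fully open). 150 g, lightly damped, no spring; balances at about 0.75: below that it falls shut, beyond it falls open and stays. Closed, its blue blade (6 mm thick) bars the lane at lane y = +17 to +23, x = -32 to +34, z = 14 to 40 mm. Open, all of the gate is beyond lane x = +50 mm.
- gate_knob (a point): Centre of the red ball knob (24 mm diameter) on the gate's 10 mm thick steel arm, 85 mm from the hinge axis; moves with the gate. Closed, the arm leans in over the lane, 55 degrees above level, knob at lane x = +13, y = -30, z = 102 mm. A push under 5 N on knob or arm towards lane +x swings the gate; with the arm upright the joint reads 0.61.
- gate_hinge (a point): Point on the gate's hinge axis below the arm: fixed, at lane x = +62, y = -30, z = 32 mm. The axis runs parallel to the lane's y axis.
- portion: Pale cheese portion, a loose block 73 x 53 x 52 mm, about 200 g, standing on the deck with its 73 mm side (own x axis) along the lane. Origin: centre of its underside.
- lane_bay (a point): The portion's origin is here when it lies against the blue end stop: fixed, on the deck at lane x = 0, y = -73.5 mm, z = 10 mm, axes as the lane's. The end stop crosses the lane, its face towards the portion at lane y = -110 mm, top at z = 42 mm.
- blue_mould: Loose blue perforated cheese mould, 78 mm across, 75 mm high; bystander. Origin: centre of its underside.
- kitchen_timer: Loose twist timer, green and white, 71 mm across, 38 mm high; bystander. Origin: centre of its underside.
- follower: Loose white round mould follower with a knob, 88 mm across, 31 mm high; bystander. Origin: centre of its underside.
There are look-alikes about, which are no part of the job. Of the things that look like the portion, the smallest one is meant.

How it is judged:
On the way, in this order (a step that is already met when the one before it is completed fails the run):
1. the gate has fallen fully open and rests there (value of joint gate above 1.95 rad and velocity of joint gate between -0.2 and 0.2 rad/s), for 0.3 s.
2. the portion lies against the end stop (y of portion in the frame of lane_bay between -0.012 and 0.012 m and x of portion in the frame of lane_bay between -0.02 and 0.02 m and z of portion in the frame of lane_bay below 0.008 m and angle between portion's own z axis and vertical below 0.15 rad), for 0.2 s.
At the end, for the whole second after the job is handed in: The gate is open on its own (joint above 1.95) and the portion lies flat on the deck, at rest, within 12 mm of touching the end stop and within 20 mm of the lane's centre line (all of step 2 and value of joint gate above 1.95 rad and linear speed of portion below 0.01 m/s).
It fails at once if the portion is lifted more than 30 mm off the deck (z of portion in the frame of lane_bay above 0.03 m).
It fails at once if a bystander (blue mould, timer or follower) is moved more than 30 mm (distance of any of blue_mould, kitchen_timer, follower from where it was at the start of the episode above 0.03 m).
It also fails if it takes over 46 s, if anything falls off the work surface, if the arm or the gripper's body presses on something with over 40 N, if the wrist force passes 120 N, or if a joint passes its speed limit or range.

ROBOT

A 6-joint arm with a two-finger parallel gripper is mounted at the origin on the work surface; the furniture and walls round the work are solid. World frame = base frame: x ahead of the robot, y to its left, z up, the work surface at z = 0. Lengths are in m, angles in rad, forces in N, time in s.
With the tool pointing down it reaches from about 0.375 to 0.975 m from the base axis. Payload 3.8 kg.
Tool frame: the origin (TCP) lies midway between the tips of the shut fingers; the grasp point (between the pads) lies 19 mm behind it; z points along the fingers, y is the line along which they close (so a half turn about z gives the same grasp; the last joint's range is limited). The gripper opens to 85 mm and grips with 20 to 120 N. Pads are 22 mm wide; open, the fingers measure 114 mm over their backs; the gripper's body (76 mm by 85 mm) begins 54 mm behind the grasp point. The pads swing forward as they close: fully open they stand 13 mm farther back than shut.
Start: joints at [-1.224, 0.264, 1.604, -0, 1.274, -0.037], TCP at [0.253, -0.626, 0.231] pointing down, gripper open.
Joint ranges: [-2.63, 2.63], [-0.94, 2.18], [0.31, 2.57], [-1.31, 4.45], [0, 2.66], [-2.55, 2.55]. Speed limits (rad/s): [2.57, 2.57, 3.14, 3.14, 3.14, 3.14].

INTERFACE

Orientations are given as a rotation vector (axis times angle).
In Python, from workcell import bot, read_camera, camera_info, ticket gives the robot as it stands.
- The arm moves only by the tool servo_tool, never from a script. Its argument "targets" is a list of rows, each an object of numbers: "hand": the closure, from -1 (fully open) to 1 (shut); "x", "y", "z": the shift along the tool's x, y, z as a fraction of full scale; "roll": the turn about the tool's z as a fraction of full scale. In form: [{"hand": .., "x": .., "y": .., "z": .., "roll": ..}, ...]. A call has 1 to 10 rows; each row is the pose to reach, as a shift and turn from the pose commanded when the call began, along the tool's axes at that moment, turning the shorter way round; what a row does not reach only later rows make up. Full scale, the value 1, is 50 cm for a shift and 180 degrees for a turn. A row lasts 1/12 s, in which the tool goes at most 41.7 mm and 7.16 degrees, less where a joint would pass 70% of its speed; a pose out of reach is approached as far as the arm can. A call with a number of a shift or a turn outside -1 to 1 is refused whole. A call with a gripper value outside its range is refused whole. The fingers move at their own pace and stop on an object; "grip_force" is the grip in N (left out, the last holds). Time passes only in rows, so rows that repeat a pose let the fingers close. It gives the time, the measured TCP pose, the force, the opening and the grip force at its end, in the units of the state.
- bot.read_state(): the state, without advancing time (a new reading comes with each control period).
- read_camera(name): name is "scene" or "top" or "wrist"; returns the picture (420x560x3 uint8, red, green, blue); there is no depth.
- camera_info(name): a dict with "fx", "fy", "cx", "cy" (pixels), "k1" (the pictures are not rectified: a ray, as slopes to the right and down, at radius r is drawn at 1 + k1 r^2 times it, then the intrinsics apply), "eye" and "orientation" of the camera in the world; the wrist camera has in their place "T_tool_cam" (4x4, takes a point from camera to tool coordinates, whose origin is the TCP and whose axes are the flange's). Camera axes: x right, y down, z forward; pixel columns grow to the right and rows downward; lengths in m; the calibration is good to about 2 mm. A picture is of the moment at which its call begins: read the wrist's pose just before it. camera_info takes no time and is no camera call.
- ticket.finish_job(): hands the job in; it is judged then, once.
The state is a dict: "time": time; "q": joint angles; "joint_vel": joint speeds; "joint_torque": joint torques, N m; "tool_pos": TCP position; "tcp_rot": TCP orientation; "wrist_force": force on the tool from outside, world axes, zero at the start; "torque": the same for the moment, N m; "width": opening from 0.0 (shut) to 1.0 (fully open); "grip_force": force on a finger pad.
Only numpy, scipy, OpenCV 4.12 (cv2) and the standard library are available. Lean on these libraries where they do the work, as an engineer would, in place of code of your own. Each camera call takes 0.05 s, during which the arm holds its last target. There are 200 camera calls.

## Working session

There is one attempt and no reset: what is moved stays moved. The work goes in short steps, Python scripts to look and compute and a tool call to move; the robot and the scene stay as the last step left them, time stands still between calls to the robot, and variables do not carry over. Pictures are saved under pics/ and viewed, at most 10 in all, crops included, and the job is handed in when it is done.

Besides the shell and the picture viewer there is one more tool, called after "Emit:" by a JSON object that holds its "method" and its "body". servo_tool: Moves the arm, as the interface text tells. Its arguments: {"type":"object","properties":{"targets":{"type":"array"},"grip_force":{"type":"number"}},"required":["targets"]}

```bash
mkdir -p pics; ls; python3 - <<'E'
from workcell import bot, read_camera, camera_info
import cv2
for n in ["scene","top"]:
    cv2.imwrite(f"pics/{n}0.png",cv2.cvtColor(read_camera(n),cv2.COLOR_RGB2BGR))
    print(n,camera_info(n))
print(camera_info("wrist"))
print(bot.read_state())
E
```

```text
pics
scene {'fx': 498.2207970654458, 'fy': 498.2207970654458, 'cx': 272.0249412070968, 'cy': 210.76680886644027, 'k1': -0.14284958267591985, 'eye': array([-0.2158012 ,  0.40117183,  0.74337719]), 'orientation': array([-1.18319852,  2.10170104, -1.16841468])}
top {'fx': 494.86932358774834, 'fy': 494.86932358774834, 'cx': 273.5699129446624, 'cy': 215.85571403361237, 'k1': -0.12007563993951416, 'eye': array([ 0.5125875 , -0.12907794,  1.11175763]), 'orientation': array([-2.19114328,  2.17408244, -0.11976984])}
{'fx': 297.6228804277364, 'fy': 297.6228804277364, 'cx': 281.0096918800565, 'cy': 205.77978135476204, 'k1': 0.013567511782832248, 'T_tool_cam': array([[-4.36178076e-04, -9.63994874e-01, -2.65920463e-01,
         6.75580370e-02],
       [ 9.99999890e-01, -3.74372734e-04, -2.83109581e-04,
        -1.06681131e-03],
       [ 1.73362815e-04, -2.65920557e-01,  9.63994931e-01,
        -1.42593838e-01],
       [ 0.00000000e+00,  0.00000000e+00,  0.00000000e+00,
         1.00000000e+00]])}
{'time': 0.1, 'q': array([-1.22391053e+00,  2.64676157e-01,  1.60526606e+00,  8.94710121e-07,
        1.27368004e+00, -3.68801213e-02]), 'joint_vel': array([-4.35971196e-04, -8.31873771e-04, -2.10220360e-03,  1.04941781e-03,
        7.36606098e-06,  6.91063691e-04]), 'joint_torque': array([-9.65773484e-05, -5.16706359e+01, -3.68590808e+01, -2.06977143e-05,
        6.27947520e-03, -3.59471002e-06]), 'tool_pos': array([ 0.25251441, -0.62526951,  0.23007217]), 'tcp_rot': array([-3.08196608e+00, -5.98742834e-01,  4.90545821e-04]), 'wrist_force': array([-0.49047854, -0.12806274,  0.35058729]), 'torque': array([ 0.01579738, -0.02075888, -0.08086681]), 'grip_force': 0.0, 'width': 0.9984833639476555}
```

View pics/scene0.png

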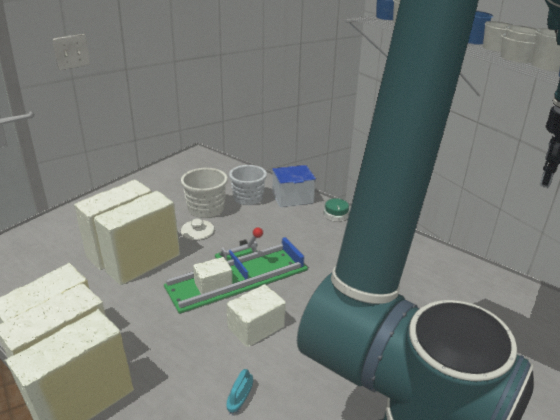

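View pics/top0.png

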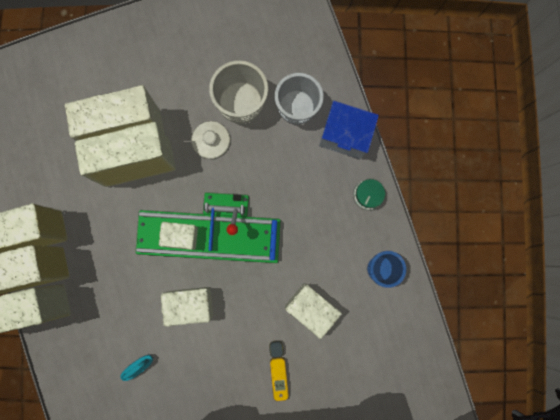

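Top view candidates for the portion are the blocks at (178,236) in the lane, (186,307), (314,310), the large ones at (108,110) and (120,150), and the stack at (25,225), (25,267) and (20,308). The smallest is the one standing in the lane at (178,236). The gate knob is at (232,229), the end stop at (274,240), the timer at (370,194), the mould at (388,268) and the follower at (211,140).

```bash
cat > h.py <<'E'
import numpy as np, cv2
from scipy.spatial.transform import Rotation as R
from workcell import bot, read_camera, camera_info
def ray(uv,n,st=None):
    c=camera_info(n); K=np.array([[c['fx'],0,c['cx']],[0,c['fy'],c['cy']],[0,0,1.]])
    p=cv2.undistortPoints(np.array(uv,float).reshape(-1,1,2),K,np.array([c['k1'],0,0,0.]))[:,0]
    d=np.c_[p,np.ones(len(p))]
    if n=='wrist':
        T=np.eye(4);T[:3,:3]=R.from_rotvec(st['tcp_rot']).as_matrix();T[:3,3]=st['tool_pos'];T=T@c['T_tool_cam']
        return T[:3,3],d@T[:3,:3].T
    return np.array(c['eye']),R.from_rotvec(c['orientation']).apply(d)
def onz(uv,z,n,st=None):
    e,d=ray(uv,n,st); return e+d*((z-e[2])/d[:,2])[:,None]
def two(a,na,b,nb):
    e1,d1=ray([a],na);e2,d2=ray([b],nb);d1=d1[0];d2=d2[0]
    s=np.linalg.lstsq(np.c_[d1,-d2],e2-e1,rcond=None)[0]
    p,q=e1+s[0]*d1,e2+s[1]*d2
    return (p+q)/2,np.linalg.norm(p-q)
def lane(o,th):
    """lane->world 2D: columns lane x, lane y"""
    ey=np.array([np.cos(th),np.sin(th)]); return np.array([[ey[1],ey[0]],[-ey[0],ey[1]]]),o
def comps(m,amin):
    n,l,s,c=cv2.connectedComponentsWithStats(m.astype(np.uint8)); return [(s[i],c[i],l==i) for i in range(1,n) if s[i][4]>=amin]
E
cat > m.py <<'E'
from h import *
K={}
for n in ['top','scene']:
    im=cv2.cvtColor(cv2.imread(f'pics/{n}0.png'),cv2.COLOR_BGR2HSV);H,S,V=[im[...,i].astype(int) for i in range(3)]
    red=((H<8)|(H>172))&(S>150)&(V>90)
    print(n,'red',[(s[4],c.round(1)) for s,c,_ in comps(red,15)]); K[n]=max(comps(red,15),key=lambda t:t[0][4])[1]
    gr=(H>50)&(H<75)&(S>120)&(V>50)
    print('green',[(s.tolist(),c.round(1)) for s,c,_ in comps(gr,40)])
    bl=(H>105)&(H<130)&(S>130)&(V>50)
    for s,c,m in comps(bl,40):
        p=np.argwhere(m)[:,::-1].astype(np.float32);print('blue',s[4],c.round(1),cv2.boxPoints(cv2.minAreaRect(p)).round(1).tolist())
    if n=='top':
        g=gr.copy(); g[:208]=0; g[:,:130]=0;g[270:]=0;g[:,290:]=0
        p=np.argwhere(g)[:,::-1]; w=onz(p,.01,n)[:,:2].astype(np.float32)
        r=cv2.minAreaRect(w);print('deck',r,cv2.boxPoints(r))
        pm=(S<90)&(V>150); 
        for s,c,m in comps(pm[:, :],150):
            if 150<c[0]<205 and 220<c[1]<250:
                p=np.argwhere(m)[:,::-1];w=onz(p,.062,n)[:,:2].astype(np.float32);print('portion',s,c,cv2.minAreaRect(w))
print('knob',two(K['top'],'top',K['scene'],'scene'))
i=cv2.imread('pics/top0.png')[195:275,125:295]; cv2.imwrite('pics/crop.png',cv2.resize(i,None,fx=4.5,fy=4.5,interpolation=cv2.INTER_CUBIC))
E
python3 m.py
```

```text
top red [(np.int32(76), array([231.7, 229. ]))]
green [([204, 193, 68, 27, 511], array([228.4, 202.4])), ([140, 211, 70, 5, 98], array([181.4, 212.9])), ([215, 212, 18, 6, 82], array([223.4, 214. ])), ([137, 216, 134, 40, 2921], array([210.4, 236.2])), ([136, 219, 144, 44, 373], array([224.9, 252.8]))]
blue 1918 [349.8 126.9] [[320.29998779296875, 141.0], [333.0, 100.5], [378.79998779296875, 114.80000305175781], [366.1000061035156, 155.3000030517578]]
blue 100 [211.4 228.6] [[208.89999389648438, 248.89999389648438], [211.10000610351562, 208.89999389648438], [213.89999389648438, 209.0], [211.6999969482422, 249.10000610351562]]
blue 181 [272.9 239.9] [[269.3999938964844, 259.0], [271.79998779296875, 220.6999969482422], [276.3999938964844, 221.0], [274.0, 259.20001220703125]]
blue 858 [386.8 268.3] [[362.5, 268.5], [387.5, 243.5], [412.5, 268.5], [387.5, 293.5]]
deck ((0.5772535800933838, -0.0017050951719284058), (0.31686854362487793, 0.11729462444782257), 86.93951416015625) [[ 0.5102311  -0.1567822 ]
 [ 0.6273584  -0.16304459]
 [ 0.6442761   0.153372  ]
 [ 0.5271488   0.1596344 ]]
port
[... 257 characters left out ...]
1, 263.6])), ([232, 266, 12, 14, 66], array([236.9, 273.1])), ([245, 267, 61, 22, 112], array([276.5, 277. ])), ([165, 279, 34, 32, 434], array([182.5, 290.8])), ([186, 296, 36, 13, 59], array([202.7, 302. ]))]
blue 486 [293.1 173.8] [[273.0, 168.5], [312.6000061035156, 164.39999389648438], [314.20001220703125, 180.0], [274.6000061035156, 184.10000610351562]]
blue 227 [291.9 250.6] [[277.5, 243.5], [284.0, 237.0], [305.0, 258.0], [298.5, 264.5]]
blue 111 [239.  264.8] [[226.8000030517578, 253.39999389648438], [231.0, 250.3000030517578], [249.1999969482422, 274.6000061035156], [245.0, 277.70001220703125]]
knob (array([ 0.57773422, -0.06178568,  0.10661153]), np.float64(0.0006288930822543916))
```

View pics/crop.png

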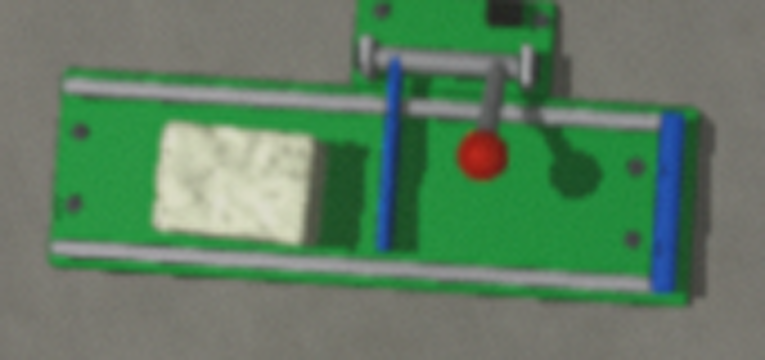

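The crop confirms the loose block in the lane as the portion, between the rails. The blue blade bars the lane at crop x≈390, the knob is at (482,155) and the end stop at x≈667. Next I compute the first approach.

```bash
cat >> h.py <<'E'
O=np.array([.5663,-.0311]); TH=np.deg2rad(86.94)
def go(lx,ly,z,ang=TH-np.pi/2):
    A,o=lane(O,TH); w=np.r_[o+A@[lx,ly],z]; st=bot.read_state()
    M=R.from_rotvec(st['tcp_rot']).as_matrix(); d=M.T@(w-st['tool_pos'])
    yaw=np.arctan2(M[1,1],M[0,1]); da=(ang-yaw+np.pi)%(2*np.pi)-np.pi
    print('t',st['time'],'tcp',st['tool_pos'].round(4),'lane',(A.T@(st['tool_pos'][:2]-o)).round(4),'tgt',w.round(4),'frac',(d/.5).round(4),'roll',round(-da/np.pi,4),'F',st['wrist_force'].round(1))
E
python3 - <<'E'
from h import *
go(-.035,-.03,.2)
A,o=lane(O,TH)
for uv,z in [((272.9,239.9),.042),((211.4,228.6),.04),((370,194),.02),((388,268),.04),((211,140),.03)]: print(uv,(A.T@(onz([uv],z,'top')[0,:2]-o)).round(4))
E
```

```text
t 0.1 tcp [ 0.2525 -0.6253  0.2301] lane [-0.2816 -0.6101] tgt [ 0.5297 -0.0592  0.2   ] frac [ 0.938  -0.8421  0.0619] roll -0.3608 F [-0.5 -0.1  0.4]
(272.9, 239.9) [-0.001  -0.1157]
(211.4, 228.6) [0.0153 0.019 ]
(370, 194) [ 0.1159 -0.3272]
(388, 268) [-0.0471 -0.3699]
(211, 140) [0.2135 0.0356]
```

Emit:
{"method": "servo_tool", "body": {"targets": [{"hand":1,"x":0.938,"y":-0.842,"z":0.06,"roll":-0.36},{"hand":1,"x":0.938,"y":-0.842,"z":0.06,"roll":-0.36},{"hand":1,"x":0.938,"y":-0.842,"z":0.06,"roll":-0.36},{"hand":1,"x":0.938,"y":-0.842,"z":0.06,"roll":-0.36},{"hand":1,"x":0.938,"y":-0.842,"z":0.06,"roll":-0.36},{"hand":1,"x":0.938,"y":-0.842,"z":0.06,"roll":-0.36},{"hand":1,"x":0.938,"y":-0.842,"z":0.06,"roll":-0.36},{"hand":1,"x":0.938,"y":-0.842,"z":0.06,"roll":-0.36},{"hand":1,"x":0.938,"y":-0.842,"z":0.06,"roll":-0.36},{"hand":1,"x":0.938,"y":-0.842,"z":0.06,"roll":-0.36}]}}

```text
time: 0.93
tool_pos: [0.436, -0.2501, 0.2111]
tcp_rot: [-2.277, -2.164, 0.0]
wrist_force: [0.2, -0.6, 0.2]
width: -0.0
grip_force: 0.0
```

```bash
python3 -c "
from h import *
go(-.035,-.03,.2)"
```

```text
t 0.9333 tcp [ 0.436  -0.2501  0.2111] lane [-0.1185 -0.2256] tgt [ 0.5297 -0.0592  0.2   ] frac [0.3908 0.1679 0.0222] roll 0.0008 F [ 0.2 -0.6  0.2]
```

Emit:
{"method": "servo_tool", "body": {"targets": [{"hand":1,"x":0.39,"y":0.168,"z":0.02,"roll":0},{"hand":1,"x":0.39,"y":0.168,"z":0.02,"roll":0},{"hand":1,"x":0.39,"y":0.168,"z":0.02,"roll":0},{"hand":1,"x":0.39,"y":0.168,"z":0.02,"roll":0},{"hand":1,"x":0.39,"y":0.168,"z":0.02,"roll":0},{"hand":1,"x":0.39,"y":0.168,"z":0.02,"roll":0},{"hand":1,"x":0.39,"y":0.168,"z":0.02,"roll":0},{"hand":1,"x":0.39,"y":0.168,"z":0.02,"roll":0}]}}

```text
time: 1.6
tool_pos: [0.5302, -0.062, 0.201]
tcp_rot: [-2.281, -2.16, 0.002]
wrist_force: [-1.0, -0.2, -1.1]
width: -0.001
grip_force: 0.0
```

```bash
python3 -c "
from h import *
go(-.035,-.03,.085)"
```

```text
t 1.6 tcp [ 0.5302 -0.062   0.201 ] lane [-0.0344 -0.0328] tgt [ 0.5297 -0.0592  0.085 ] frac [ 0.0057 -0.0008  0.2319] roll -0.0003 F [-1.  -0.2 -1.1]
```

Emit:
{"method": "servo_tool", "body": {"targets": [{"hand":1,"x":0.004,"y":0,"z":0.232,"roll":0},{"hand":1,"x":0.004,"y":0,"z":0.232,"roll":0},{"hand":1,"x":0.004,"y":0,"z":0.232,"roll":0},{"hand":1,"x":0.004,"y":0,"z":0.232,"roll":0},{"hand":1,"x":0.004,"y":0,"z":0.232,"roll":0},{"hand":1,"x":0.004,"y":0.02,"z":0.232,"roll":0},{"hand":1,"x":0.004,"y":0.04,"z":0.232,"roll":0},{"hand":1,"x":0.004,"y":0.05,"z":0.232,"roll":0},{"hand":1,"x":0.004,"y":0.06,"z":0.232,"roll":0},{"hand":1,"x":0.004,"y":0.07,"z":0.232,"roll":0}]}}

```text
time: 2.43
tool_pos: [0.5675, -0.0624, 0.0871]
tcp_rot: [2.281, 2.157, 0.002]
wrist_force: [-1.9, -0.1, 1.6]
width: -0.0
grip_force: 0.6
```

Emit:
{"method": "servo_tool", "body": {"targets": [{"hand":1,"x":0,"y":0.016,"z":0,"roll":0},{"hand":1,"x":0,"y":0.032,"z":0,"roll":0},{"hand":1,"x":0,"y":0.048,"z":0,"roll":0},{"hand":1,"x":0,"y":0.064,"z":0,"roll":0},{"hand":1,"x":0,"y":0.08,"z":0,"roll":0},{"hand":1,"x":0,"y":0.096,"z":0,"roll":0},{"hand":1,"x":0,"y":0.112,"z":0,"roll":0},{"hand":1,"x":0,"y":0.128,"z":0,"roll":0},{"hand":1,"x":0,"y":0.144,"z":0,"roll":0},{"hand":1,"x":0,"y":0.144,"z":0,"roll":0}]}}

```text
time: 3.27
tool_pos: [0.6393, -0.0663, 0.0853]
tcp_rot: [2.282, 2.158, 0.001]
wrist_force: [-0.2, 0.3, 0.7]
width: 0.004
grip_force: 0.0
```

```bash
python3 -c "
from h import *
go(.095,-.03,.085)
cv2.imwrite('pics/scene1.png',cv2.cvtColor(read_camera('scene'),cv2.COLOR_RGB2BGR)[180:330,120:380].repeat(3,0).repeat(3,1))"
```

```text
t 3.2667 tcp [ 0.6393 -0.0663  0.0853] lane [ 0.0748 -0.0312] tgt [ 0.6596 -0.0661  0.085 ] frac [0.0026 0.0405 0.0007] roll -0.0008 F [-0.2  0.3  0.7]
```

View pics/scene1.png

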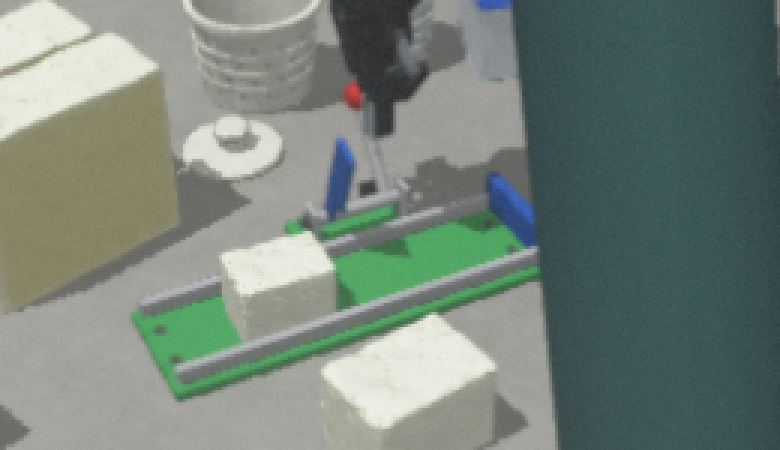

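The gate is past upright: in the crop the knob is at (353,95) behind the finger and the blade stands at (340,175). I push a little further and let it fall.

Emit:
{"method": "servo_tool", "body": {"targets": [{"hand":1,"x":0,"y":0.02,"z":0,"roll":0},{"hand":1,"x":0,"y":0.04,"z":0,"roll":0},{"hand":1,"x":0,"y":0.06,"z":0,"roll":0},{"hand":1,"x":0,"y":0.06,"z":0,"roll":0},{"hand":1,"x":0,"y":0.06,"z":0,"roll":0},{"hand":1,"x":0,"y":0.0,"z":-0.1,"roll":0},{"hand":1,"x":0,"y":-0.1,"z":-0.22,"roll":0},{"hand":1,"x":0,"y":-0.1,"z":-0.22,"roll":0},{"hand":1,"x":0,"y":-0.1,"z":-0.22,"roll":0},{"hand":1,"x":0,"y":-0.1,"z":-0.22,"roll":0}]}}

```text
time: 4.15
tool_pos: [0.5883, -0.0636, 0.1997]
tcp_rot: [2.279, 2.155, 0.006]
wrist_force: [-0.3, -0.3, -0.1]
width: 0.001
grip_force: 0.0
```

```bash
python3 -c "
from h import *
go(-.003,.0915,.2)
cv2.imwrite('pics/scene2.png',cv2.cvtColor(read_camera('scene'),cv2.COLOR_RGB2BGR)[180:330,120:380].repeat(3,0).repeat(3,1))"
```

```text
t 4.15 tcp [ 0.5883 -0.0636  0.1997] lane [ 0.0237 -0.0312] tgt [0.5682 0.0604 0.2   ] frac [ 0.2453 -0.0541 -0.001 ] roll -0.0009 F [-0.3 -0.3 -0.1]
```

View pics/scene2.png

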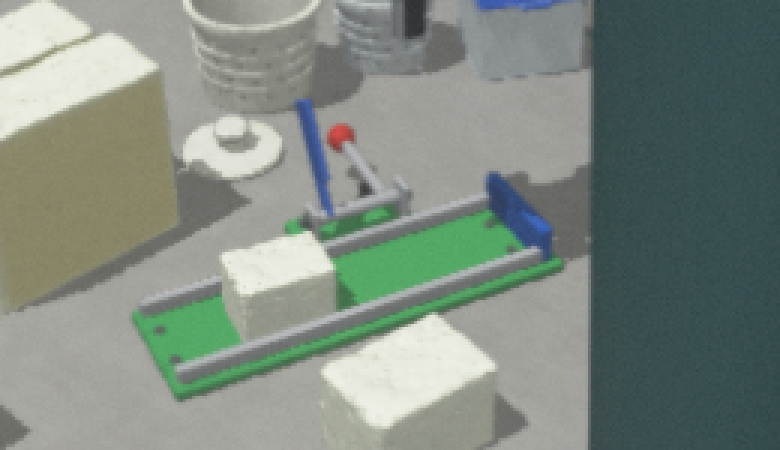

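The gate is past balance and falling: in the crop the knob is at (340,137) and the blade leans away at (312,160). I move over the portion meanwhile.

Emit:
{"method": "servo_tool", "body": {"targets": [{"hand":-1,"x":0.245,"y":-0.058,"z":0,"roll":0},{"hand":-1,"x":0.245,"y":-0.058,"z":0,"roll":0},{"hand":-1,"x":0.245,"y":-0.058,"z":0,"roll":0},{"hand":-1,"x":0.245,"y":-0.058,"z":0,"roll":0},{"hand":-1,"x":0.245,"y":-0.058,"z":0,"roll":0},{"hand":-1,"x":0.245,"y":-0.058,"z":0,"roll":0},{"hand":-1,"x":0.245,"y":-0.058,"z":0,"roll":0}]}}

```text
time: 4.78
tool_pos: [0.5656, 0.0597, 0.1941]
tcp_rot: [-2.283, -2.157, 0.003]
wrist_force: [0.5, 0.2, 0.6]
width: 0.977
grip_force: 0.0
```

```bash
python3 -c "
from h import *
go(-.005,.0915,.032)
a=read_camera('scene')[180:330,120:330].repeat(2,0).repeat(2,1)
st=bot.read_state();w=read_camera('wrist')
cv2.imwrite('pics/s3.png',cv2.cvtColor(np.hstack([a,cv2.resize(w,(375,300))[:, :]]),cv2.COLOR_RGB2BGR))"
```

```text
t 4.7833 tcp [0.5656 0.0597 0.1941] lane [-0.0056  0.0906] tgt [0.5662 0.0605 0.032 ] frac [0.0021 0.0017 0.3243] roll -0.001 F [0.5 0.2 0.6]
```

View pics/s3.png

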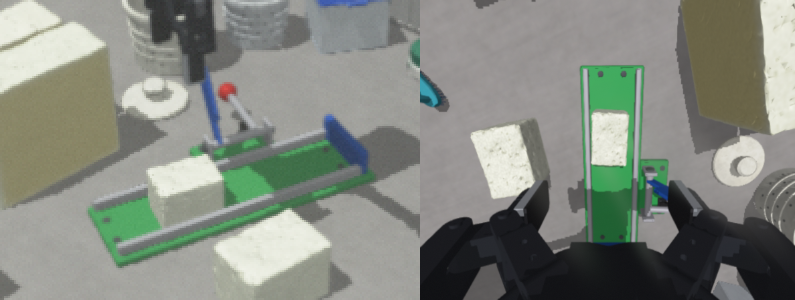

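The gate has not moved since the last picture (knob at the same scene pixel), and the portion lies centred under the fingers. I triangulate the knob and the portion to check the gate angle.

```bash
python3 - <<'E'
from h import *
A,o=lane(O,TH);K={}
for n in ['scene','top','wrist']:
    st=bot.read_state(); rgb=read_camera(n); im=cv2.cvtColor(rgb,cv2.COLOR_RGB2HSV);H,S,V=[im[...,i].astype(int) for i in range(3)]
    c=comps(((H<8)|(H>172))&(S>150)&(V>90),8); print(n,[(x[0][4],x[1].round(1)) for x in c])
    if c: K[n]=max(c,key=lambda t:t[0][4])[1]
    if n=='wrist':
        for s,cc,m in comps((S<90)&(V>130),500):
            if 230<cc[0]<330 and 120<cc[1]<260:
                r=cv2.minAreaRect(onz(np.argwhere(m)[:,::-1],.062,n,st)[:,:2].astype(np.float32)); print('portion',cc,r,(A.T@(np.array(r[0])-o)).round(4))
e,d=ray([K['scene']],'scene')
for z in [.03,.04,.06,.08,.1,.117]:
    p=onz([K['scene']],z,'scene')[0]; print(z,(A.T@(p[:2]-o)).round(4))
if 'top' in K: p,g=two(K['scene'],'scene',K['top'],'top'); print(p,g,A.T@(p[:2]-o))
E
```

```text
scene [(np.int32(26), array([232.7, 224.5]))]
top [(np.int32(67), array([237.8, 170.3]))]
wrist []
portion [233.34977225 145.1207795 ] ((0.5468823909759521, 0.06530142575502396), (0.3232819736003876, 0.5786175727844238), 87.90845489501953) [-0.0245  0.0952]
portion [323.97646033 171.06190061] ((0.606407642364502, 0.07527339458465576), (0.14816069602966309, 0.007200509309768677), 86.95597076416016) [0.0344 0.1084]
portion [248.46231156 177.95477387] ((0.5357532501220703, 0.07239115238189697), (0.1605214774608612, 0.006952502299100161), 86.68525695800781) [-0.036   0.1017]
portion [282.43068957 191.91056719] ((0.5670168399810791, 0.06352505087852478), (0.07736942917108536, 0.052323222160339355), 84.95573425292969) [-0.0043  0.0945]
0.03 [ 0.1672 -0.0389]
0.04 [ 0.1535 -0.0329]
0.06 [ 0.1263 -0.0209]
0.08 [ 0.0991 -0.0089]
0.1 [0.0719 0.0031]
0.117 [0.0487 0.0134]
[ 0.71037302 -0.06858387  0.04554202] 0.0003902751643515745 [ 0.14586855 -0.02973956]
```

The gate is fully open, with the knob at lane (146, -30) and z about 42 mm. I descend over the portion and grip lightly.

Emit:
{"method": "servo_tool", "body": {"grip_force": 20, "targets": [{"hand":-1,"x":0.003,"y":0.002,"z":0.08,"roll":0},{"hand":-1,"x":0.003,"y":0.002,"z":0.16,"roll":0},{"hand":-1,"x":0.003,"y":0.002,"z":0.24,"roll":0},{"hand":-1,"x":0.003,"y":0.002,"z":0.29,"roll":0},{"hand":-1,"x":0.003,"y":0.002,"z":0.316,"roll":0},{"hand":-1,"x":0.003,"y":0.002,"z":0.316,"roll":0},{"hand":-1,"x":0.003,"y":0.002,"z":0.316,"roll":0}]}}

```text
time: 5.62
tool_pos: [0.567, 0.0617, 0.0378]
tcp_rot: [-2.283, -2.158, 0.0]
wrist_force: [0.1, 0.6, 0.1]
width: 1.003
grip_force: 0.0
```

Emit:
{"method": "servo_tool", "body": {"targets": [{"hand":0.6,"x":0,"y":0,"z":0,"roll":0},{"hand":0.6,"x":0,"y":0,"z":0,"roll":0},{"hand":0.6,"x":0,"y":0,"z":0,"roll":0},{"hand":0.6,"x":0,"y":0,"z":0,"roll":0},{"hand":0.6,"x":0,"y":0,"z":0,"roll":0},{"hand":0.6,"x":0,"y":0,"z":0,"roll":0}]}}

```text
time: 6.12
tool_pos: [0.5686, 0.0622, 0.04]
tcp_rot: [2.281, 2.157, 0.005]
wrist_force: [-0.8, -0.8, 6.9]
width: 0.615
grip_force: 21.5
```

```bash
python3 -c "
from h import *
go(-.003,-.0735,.034);print(bot.read_state()['width'],bot.read_state()['grip_force'])"
```

```text
t 6.1167 tcp [0.5686 0.0622 0.04  ] lane [-0.0027  0.0933] tgt [ 0.5594 -0.1043  0.034 ] frac [-3.336e-01  2.000e-04  1.190e-02] roll -0.0008 F [-0.8 -0.8  6.9]
0.6147336577859114 21.516441106796265
```

Gripped: opening about 52 mm at 21 N. Now I slide it along the lane.

Emit:
{"method": "servo_tool", "body": {"targets": [{"hand":0.6,"x":-0.03,"y":0,"z":0,"roll":0},{"hand":0.6,"x":-0.06,"y":0,"z":0,"roll":0},{"hand":0.6,"x":-0.09,"y":0,"z":0,"roll":0},{"hand":0.6,"x":-0.12,"y":0,"z":0,"roll":0},{"hand":0.6,"x":-0.15,"y":0,"z":0,"roll":0},{"hand":0.6,"x":-0.18,"y":0,"z":0,"roll":0},{"hand":0.6,"x":-0.21,"y":0,"z":0,"roll":0},{"hand":0.6,"x":-0.24,"y":0,"z":0,"roll":0},{"hand":0.6,"x":-0.27,"y":0,"z":0,"roll":0},{"hand":0.6,"x":-0.3,"y":0,"z":0,"roll":0}]}}

```text
time: 6.95
tool_pos: [0.5605, -0.0875, 0.0401]
tcp_rot: [2.281, 2.156, 0.007]
wrist_force: [1.2, 3.9, 6.6]
width: 0.618
grip_force: 21.9
```

```bash
python3 -c "
from h import *
go(-.003,-.0735,.04);print(bot.read_state()['width'],bot.read_state()['grip_force'])
a=read_camera('scene')[180:330,120:330].repeat(2,0).repeat(2,1)
w=read_camera('wrist')
cv2.imwrite('pics/s4.png',cv2.cvtColor(np.hstack([a,cv2.resize(w,(375,300))]),cv2.COLOR_RGB2BGR))"
```

```text
t 6.95 tcp [ 0.5605 -0.0875  0.0401] lane [-0.0028 -0.0566] tgt [ 0.5594 -0.1043  0.04  ] frac [-0.0337 -0.0003  0.0001] roll -0.001 F [1.2 3.9 6.6]
0.618130453438554 21.854107081890106
```

View pics/s4.png

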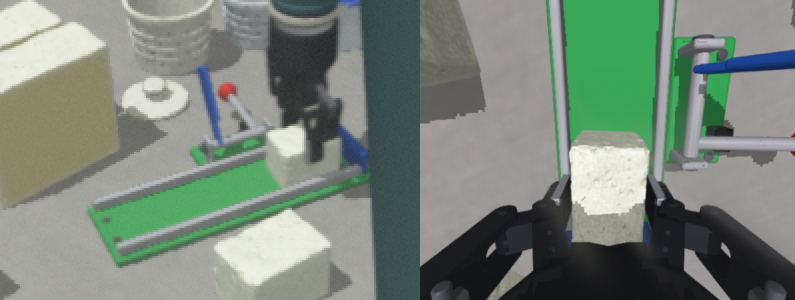

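The portion is held straight between the pads, short of the end stop, and the gate is still open. I make the last 17 mm in small steps.

Emit:
{"method": "servo_tool", "body": {"targets": [{"hand":0.6,"x":-0.008,"y":0,"z":0,"roll":0},{"hand":0.6,"x":-0.014,"y":0,"z":0,"roll":0},{"hand":0.6,"x":-0.02,"y":0,"z":0,"roll":0},{"hand":0.6,"x":-0.024,"y":0,"z":0,"roll":0},{"hand":0.6,"x":-0.028,"y":0,"z":0,"roll":0},{"hand":0.6,"x":-0.028,"y":0,"z":0,"roll":0}]}}

```text
time: 7.55
tool_pos: [0.5598, -0.1011, 0.0401]
tcp_rot: [2.281, 2.156, 0.006]
wrist_force: [0.8, 4.0, 6.6]
width: 0.614
grip_force: 21.9
```

Emit:
{"method": "servo_tool", "body": {"targets": [{"hand":0.6,"x":-0.003,"y":0,"z":0,"roll":0},{"hand":0.6,"x":-0.006,"y":0,"z":0,"roll":0},{"hand":0.6,"x":-0.006,"y":0,"z":0,"roll":0}]}}

```text
time: 7.8
tool_pos: [0.5593, -0.102, 0.0401]
tcp_rot: [-2.284, -2.157, -0.009]
wrist_force: [-0.1, 10.9, 9.9]
width: 0.617
grip_force: 19.5
```

```bash
python3 -c "
from h import *
go(-.003,-.0735,.04);print(bot.read_state()['width'])"
```

```text
t 7.8 tcp [ 0.5593 -0.102   0.0401] lane [-0.0032 -0.0712] tgt [ 0.5594 -0.1043  0.04  ] frac [-0.0046  0.0004  0.0002] roll -0.0013 F [-0.1 10.9  9.9]
0.6173386482320585
```

The force rose to 11 N, so the portion touches the end stop. I release a little and lift straight up.

Emit:
{"method": "servo_tool", "body": {"targets": [{"hand":-0.55,"x":0,"y":0,"z":0,"roll":0},{"hand":-0.55,"x":0,"y":0,"z":0,"roll":0},{"hand":-0.55,"x":0,"y":0,"z":0,"roll":0},{"hand":-0.55,"x":0,"y":0,"z":0,"roll":0},{"hand":-0.55,"x":0,"y":0,"z":-0.03,"roll":0},{"hand":-0.55,"x":0,"y":0,"z":-0.1,"roll":0},{"hand":-0.55,"x":0,"y":0,"z":-0.18,"roll":0},{"hand":-0.55,"x":0,"y":0,"z":-0.26,"roll":0},{"hand":-0.55,"x":0,"y":0,"z":-0.3,"roll":0},{"hand":-0.55,"x":0,"y":0,"z":-0.3,"roll":0}]}}

```text
time: 8.63
tool_pos: [0.5613, -0.106, 0.1945]
tcp_rot: [2.276, 2.151, 0.01]
wrist_force: [0.5, -0.7, 0.5]
width: 0.776
grip_force: 0.0
```

```bash
python3 -c "
from h import *
A,o=lane(O,TH)
go(-.003,-.0735,.2)
a=read_camera('scene')[180:330,120:330].repeat(2,0).repeat(2,1)
st=bot.read_state();w=read_camera('wrist')
im=cv2.cvtColor(w,cv2.COLOR_RGB2HSV)
for s,c,m in comps((im[...,1]<90)&(im[...,2]>130),500):
    r=cv2.minAreaRect(onz(np.argwhere(m)[:,::-1],.062,'wrist',st)[:,:2].astype(np.float32)); q=A.T@(np.array(r[0])-o)
    if abs(q[0])<.03 and abs(q[1]+.07)<.05: print(q.round(4),r)
cv2.imwrite('pics/s5.png',cv2.cvtColor(np.hstack([a,cv2.resize(w,(375,300))]),cv2.COLOR_RGB2BGR))"
```

```text
t 8.6333 tcp [ 0.5613 -0.106   0.1945] lane [-0.001 -0.075] tgt [ 0.5594 -0.1043  0.2   ] frac [ 0.003  -0.004  -0.0111] roll -0.001 F [ 0.5 -0.7  0.5]
[ 0.0011 -0.0775] ((0.563246488571167, -0.10854607820510864), (0.32998931407928467, 0.5909031629562378), 86.65371704101562)
[-0.0042 -0.069 ] ((0.5584365725517273, -0.0998094230890274), (0.07578738778829575, 0.052257854491472244), 86.69400787353516)
```

View pics/s5.png

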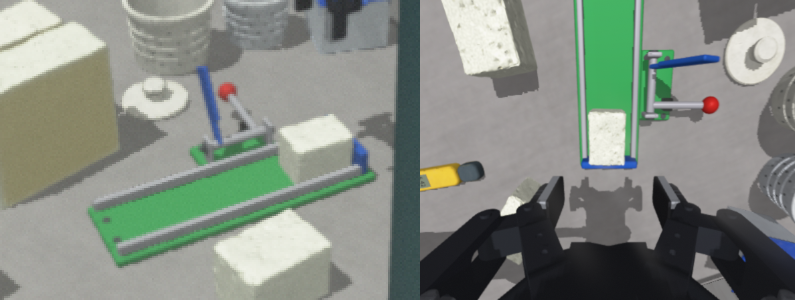

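The portion lies flat against the blue end stop, at lane (-4, about -71) mm. The gate is open and the bystanders are untouched.

```bash
python3 -c "
from workcell import ticket
print(ticket.finish_job())"
```

```text
the job is handed in; nothing more can be done
None
```

The job is handed in: the gate stays open on its own and the portion lies flat against the blue end stop, about 4 mm off the lane's centre line, with no bystander touched; the hand-in returned no verdict.

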